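Return the honed chisel from a light canted stand to its case

TASK

The ash-handled chisel in the light plywood stand is honed: put it back in the open chisel case. Draw it straight out along its slot so that the stand neither tips nor gets dragged, and lay it flat, bevel up, in the middle of the one free place, handle to the front like the other four. Then lower the lid gently until it is fully shut; the other two tools stay in the stand and everything else stays where it is.

Things in the scene. Friction and masses are not known exactly. Their poses are not given: they have to be found in the camera images.
- stand: light plywood stand, 110 to 210 g, loose on the table: foot board 100 (x) x 184 (y) x 6 mm with a canted slot rack. Origin under its middle (the foot spans x -46 to 54), -x is its front. Three blind slots at y=-55, 0, 55 mm, each 25 mm wide (along y), 5.5 mm thick, 58 mm deep. They hold the chisel, the marking knife and the putty knife, in any order
- slot_mouth (a point): centre of the middle slot's mouth, stand frame (-1, 0, 64) mm. All slots run out along (-0.644, 0, 0.765) of the stand's frame: handles lean 40 degrees to the front. Blades stand on the slot floor with a few degrees of play, upper (bevel) faces looking up and back along (0.765, 0, 0.644)
- chisel: bevel-edge chisel, ash handle, steel blade 22 mm wide, 162 mm long, 120 g. Origin mid-length, 11 mm below its axis; x from cutting edge (-81) to butt (+81); z out of the bevelled upper face. Round handle on z=11: 21.6 mm thick for x 26 to 81, 18 mm for x 10 to 26. Blade: 3 mm plate at z 5 to 8, x -81 to -11; tang x -17 to 10, up to 16 mm. Balances near the handle's front end
- chisel_butt (a point): centre of the butt end of the chisel's handle
- marking_knife: marking knife with a black round handle 17 mm thick and a steel blade 18 mm wide, 50 g, 138 mm long, in another slot of the stand, where it stays. Origin and axes as for the chisel (blade end at x=-81, handle end at x=57)
- putty_knife: putty knife with a red handle 17 mm wide and 13 mm thick and a steel blade 20 mm wide, 50 g, 145 mm long, in another slot of the stand, where it stays. Origin and axes as for the chisel (blade end at x=-81, handle end at x=64)
- case: wooden chisel case, fixed, 218 (x) x 255 (y) mm. Origin under its centre, -x is its front, lid hinged at the back. Walls 11 mm thick, 44 high; floor at z=5. Two racks cross it along y: front one x -70 to -58, top z=40; back one x 50 to 62, top z=35. Four chisels lie fixed on them at y=-98, -49, 0 and 98 mm, handles (22 mm thick) to the front; the free place is at y=49 mm
- free_place (a point): free place at case (-5, +49, 35) mm: where the chisel's origin lies when home. Its handle rests on the front rack, the blade on the back one, so it lies nose-down by 0.08 rad with the handle axis about 50 mm above the table
- case_lid (a joint): lid angle in rad: 0 shut, 1.57 upright, stop at 1.7; it starts leaning forward at 1.25 to 1.45, over the back of the case. Hinge line along the case's y at x=106, z=45 mm of its frame. A friction stay holds the lid wherever it is left; at its free edge it takes about 3 N to move when upright, about 1 N when nearly shut; nothing springs
- lid_edge (a point): middle of the lid's free edge on its outer face: shut, at case (-108, 0, 71) mm, 214 mm in front of the hinge line and 26 mm above it. The lid is 255 mm wide and 26 mm thick, hollow below
- glue_bottle: white glue bottle with an orange cap, 44x60 mm, 197 mm tall, standing behind the middle of the work; origin under its centre
- varnish_tin: round varnish tin, 78 mm in diameter and 78 mm tall, at the left; origin under its centre
- tape_measure: yellow tape measure, 35x85x66 mm, at the right; origin under its centre
- hinge_loose: zinc butt hinge lying flat, 41x50x6 mm, near the front edge in the middle; origin under its centre
- offcut_oak: oak offcut, 36x85x29 mm, at the back right; origin under its centre

How it is judged:
By the outcome, as a careful person would: the job done as asked, in the order asked, and still so for the second after the job is handed in, with the robot touching nothing.
It also fails if it takes over 58 s, if anything falls off the work surface, if the arm or the gripper's body presses on something with over 40 N, if the wrist force passes 120 N, or if a joint passes its speed limit or range.

ROBOT

A 6-joint arm with a two-finger parallel gripper is mounted at the origin on a cart in front of the work surface, level with it; the furniture and walls round the work are solid. World frame = base frame: x ahead of the robot, y to its left, z up, the work surface at z = 0. Lengths are in mm, angles in rad, forces in N, time in s.
With the tool pointing down it reaches from about 350 to 875 mm from the base axis. Payload 15.5 kg.
Tool frame: the origin (TCP) lies at the very end of the fingers, on their centre line; the grasp point (between the pads) lies 19 mm behind it; z points along the fingers, y is the line along which they close (so a half turn about z gives the same grasp; the last joint's range is limited). The gripper opens to 85 mm and grips with 20 to 120 N. Pads are 22 mm wide; open, the fingers measure 114 mm over their backs; the gripper's body (76 mm by 85 mm) begins 54 mm behind the grasp point. The pads swing forward as they close: fully open they stand 13 mm farther back than shut.
Start: joints at [-1.274, 0.494, 1.345, -0, 1.302, -0.096], TCP at [239.237, -577.401, 231.277] pointing down, gripper open.
Joint ranges: [-2.91, 2.91], [-0.82, 2.16], [0.22, 2.67], [-1.22, 4.37], [0.12, 2.79], [-3.08, 3.08]. Speed limits (rad/s): [1.89, 1.89, 2.57, 3.01, 3.01, 3.01].

INTERFACE

Orientations are given as a 3x3 rotation matrix whose columns are the frame's x, y, z axes.
In Python, from bench import manip, open_jaws, close_gripper, kin, vision, ticket gives the robot as it stands. Calls block until the motion is done:
- manip.reach(position, orientation): joint-space move of the TCP to a pose.
- manip.move_l(position, frame=None, vel=150, contact_N=None): straight line of the TCP; frame=None keeps the orientation; vel is the mean speed in mm/s. With contact_N (N) it stops when the force on the tool has changed by that much, and returns True; else False.
- manip.move_j(angles): joint-space move.
- open_jaws() and close_gripper(effort=None): open the fingers fully, or close them until they stop; effort is the grip in N (None keeps the last).
- manip.sleep(seconds).
- kin.ik(position, orientation): joint angles nearest the present ones, or None.
- vision.get_image(name): name is "scene" or "top" or "wrist"; returns a dict with "img" (420x560x3 uint8, red, green, blue), "fx", "fy", "cx", "cy" (pixels), "xyz" and "orientation" of the camera in the world; the wrist camera has in their place "tool_from_camera" (4x4, takes a point from camera to tool coordinates, whose origin is the TCP and whose axes are the flange's). Camera axes: x right, y up, looking along -z (the intrinsics and any distortion apply to the point x, -y, -z); pixel columns grow to the right and rows downward; lengths in mm; the calibration is good to about 2 mm. A picture is of the moment at which its call begins: read the wrist's pose just before it. There is no depth.
A pose or a line that the arm cannot do raises manip.PlanningError and nothing moves.
- ticket.finish_job(): hands the job in; it is judged then, once.
Readings, each from a call of its own:
- manip.current_time_s(): time.
- manip.current_qpos(): joint angles.
- manip.current_qvel(): joint speeds.
- manip.current_effort(): joint torques, N m.
- manip.current_tcp_pos(): TCP position.
- manip.current_tcp_rot(): TCP orientation.
- manip.current_force(): force on the tool from outside, world axes, zero at the start.
- manip.current_wrist_torque(): the same for the moment, N m.
- manip.current_finger_gap(): finger opening in mm.
- manip.current_grasp_force(): force on a finger pad.
Only numpy, scipy, OpenCV 4.12 (cv2) and the standard library are available. Lean on these libraries where they do the work, as an engineer would, in place of code of your own. Each camera call takes 0.05 s, during which the arm holds its last target. There are 200 camera calls.

## Working session

There is one attempt and no reset: what is moved stays moved. The work goes in short steps, each a Python script; the robot and the scene stay as the last script left them, time stands still between calls to the robot, and variables do not carry over. Pictures are saved under pics/ and viewed, at most 10 in all, crops included, and the job is handed in when it is done.

```bash
ls; mkdir -p pics
cat > h.py <<'E'
import numpy as np, cv2
from bench import manip, open_jaws, close_gripper, kin, vision, ticket
def ray(c,u,v):
    d=np.array([(u-c['cx'])/c['fx'],-(v-c['cy'])/c['fy'],-1.])
    R=np.array(c['orientation']); d=R@d
    return np.array(c['xyz'],float),d/np.linalg.norm(d)
def onz(c,u,v,z):
    o,d=ray(c,u,v); return o+d*(z-o[2])/d[2]
def proj(c,p):
    q=np.array(c['orientation']).T@(np.array(p,float)-np.array(c['xyz']))
    return np.array([c['cx']+c['fx']*q[0]/-q[2], c['cy']-c['fy']*q[1]/-q[2]])
def tri(c1,p1,c2,p2):
    A=[];b=[]
    for c,p in((c1,p1),(c2,p2)):
        o,d=ray(c,*p); P=np.eye(3)-np.outer(d,d); A.append(P); b.append(P@o)
    return np.linalg.lstsq(np.vstack(A),np.hstack(b),rcond=None)[0]
def save(c,n): cv2.imwrite('pics/'+n+'.png',cv2.cvtColor(c['img'],cv2.COLOR_RGB2BGR))
E
python3 - <<'E'
from h import *
import pickle
d={}
for n in('scene','top'):
    c=vision.get_image(n); save(c,n+'0'); d[n]=c
    print({k:v for k,v in c.items() if k!='img'})
pickle.dump(d,open('cams.pkl','wb'))
print(manip.current_time_s())
E
```

```text
pics
{'fx': 486.2838758505923, 'fy': 486.2838758505923, 'cx': 284.29885813252406, 'cy': 216.05327364745895, 'xyz': array([-434.10215037, -695.51456727, 1372.81800417]), 'orientation': array([[ 0.59156333,  0.59713722, -0.54173792],
       [-0.80623199,  0.43266069, -0.40347826],
       [-0.00654318,  0.67544938,  0.73737732]])}
{'fx': 486.2816634460304, 'fy': 486.2816634460304, 'cx': 287.40153925133154, 'cy': 211.8681737127977, 'xyz': array([ 373.98677555,   -6.10301182, 1565.86982804]), 'orientation': array([[-2.53541535e-02,  9.95014682e-01, -9.64517988e-02],
       [-9.99678148e-01, -2.53204460e-02,  1.57361175e-03],
       [-8.76435776e-04,  9.64606531e-02,  9.95336413e-01]])}
0.1
```

View pics/scene0.png

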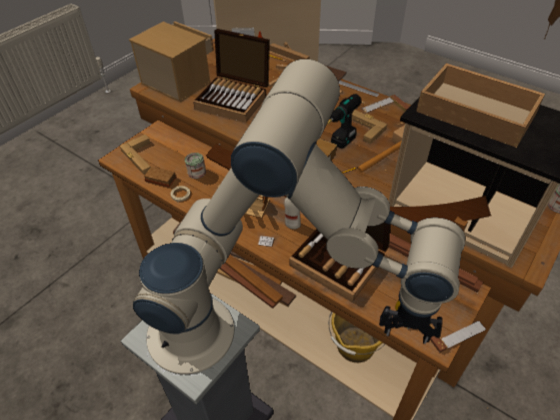

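View pics/top0.png

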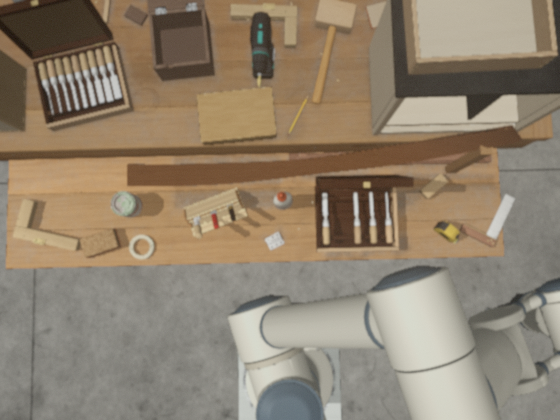

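The case (around 357,213) has its lid upright at the back. The stand (around 215,212) holds the ash chisel on the left (handle near 196,228), the red putty knife in the middle and the black knife on the right. I'll move the wrist camera over both for an accurate fix.

Run:
```python
from h import *
import pickle
d=pickle.load(open('cams.pkl','rb')); c=d['top']
for n,(u,v,z) in dict(stand=(215,212,30),case=(357,213,44),butt=(196,230,120),caseFL=(316,249,44),caseFR=(397,249,44),bottle=(282,199,190)).items(): print(n,onz(c,u,v,z).round(0))
S=onz(c,215,212,30);C=onz(c,357,213,44)
R=np.array([[1,0,0],[0,-1,0],[0,0,-1.]])
w=vision.get_image('wrist'); print(np.array(w['tool_from_camera']).round(3).tolist(),w['fx'],w['cx'],w['cy'],[k for k in w])
print(manip.current_tcp_rot())
W={}
T=np.array(w['tool_from_camera'])
def shot(n):
    p=np.array(manip.current_tcp_pos());Rt=np.array(manip.current_tcp_rot())
    w=vision.get_image('wrist');T=np.array(w['tool_from_camera'])
    w['xyz']=p+Rt@T[:3,3]; w['orientation']=Rt@T[:3,:3]; W[n]=w; save(w,n)
R0=np.array(manip.current_tcp_rot())
# candidate poses, camera about over target, R0 orientation or rotated
for n,P in(('wc',C),('ws',S)):
    ok=False
    for z in(400,370,340,300):
        for a in (0,np.pi/2,-np.pi/2,np.pi):
            Rz=np.array([[np.cos(a),-np.sin(a),0],[np.sin(a),np.cos(a),0],[0,0,1]])@R
            off=Rz@T[:3,3]; t=np.array([P[0]-off[0],P[1]-off[1],z])
            q=kin.ik(t,Rz)
            if q is None: continue
            try: manip.reach(t,Rz); ok=True; print(n,t.round(),a,manip.current_time_s()); break
            except manip.PlanningError as e: print(e)
        if ok:break
    shot(n)
pickle.dump(W,open('w.pkl','wb'))
c=W['ws']; print(manip.current_time_s(), manip.current_qpos())
im=np.hstack([cv2.resize(W[k]['img'],(400,300),interpolation=cv2.INTER_AREA) for k in('wc','ws')])
```

```text
stand [528. 221.  30.]
case [ 512. -227.   44.]
butt [467. 265. 120.]
caseFL [403. -95.  44.]
caseFR [ 396. -347.   44.]
bottle [545.   6. 190.]
[[-0.001, 0.96, 0.279, 70.943], [1.0, 0.001, -0.001, -1.066], [-0.001, 0.279, -0.96, -142.083], [0.0, 0.0, 0.0, 1.0]] 323.5985427870316 277.8872716307675 205.5995709598638 ['img', 'fx', 'fy', 'cx', 'cy', 'tool_from_camera']
[[ 9.23841996e-01  3.82773963e-01 -2.42997532e-04]
 [ 3.82774023e-01 -9.23841576e-01  8.88964892e-04]
 [ 1.15781392e-04 -9.14276243e-04 -9.99999575e-01]]
wc [ 441. -228.  400.] 0 1.7583
ws [457. 220. 400.] 0 3.45
3.5 [ 3.29120297e-01  1.96244076e-01  1.34550765e+00 -2.04530236e-04
  1.59992746e+00  1.90116738e+00]
```

View pics/ws.png

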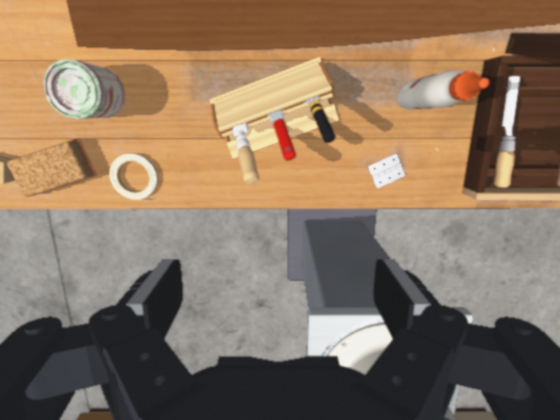

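View pics/wc.png

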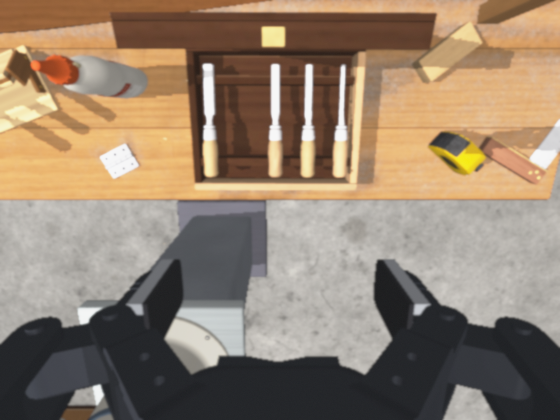

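The stand, yawed about 15°, shows the chisel on the left: neck near (240,140), butt near (251,178). In the case view the free place is between the handles at x≈210 and x≈275, and the butts are around row 177. Next I'll take closer shots from two viewpoints each.

Run:
```python
from h import *
import pickle
R=np.array([[1,0,0],[0,-1,0],[0,0,-1.]]); W={}
def shot(n,t):
    manip.reach(np.array(t,float),R)
    p=np.array(manip.current_tcp_pos());Rt=np.array(manip.current_tcp_rot())
    w=vision.get_image('wrist');T=np.array(w['tool_from_camera'])
    w['xyz']=p+Rt@T[:3,3]; w['orientation']=Rt@T[:3,:3]; W[n]=w; save(w,n)
shot('s1',(470,300,300)); shot('s2',(470,160,300)); shot('c1',(450,-160,300)); shot('c2',(450,-290,300))
pickle.dump(W,open('w2.pkl','wb')); print(manip.current_time_s())
g=np.array([520,225,70.])
def crop(k,g,w=200,h=150):
    u,v=proj(W[k],g).astype(int); u0=min(max(u-w//2,0),560-w);v0=min(max(v-h//2,0),420-h)
    print(k,u0,v0); return cv2.resize(W[k]['img'][v0:v0+h,u0:u0+w],None,fx=2,fy=2,interpolation=cv2.INTER_CUBIC)
a=np.vstack([np.hstack([crop('s1',g),crop('s2',g)]),np.hstack([crop('c1',(500,-227,44)),crop('c2',(500,-227,44))])])
cv2.imwrite('pics/mos.png',a[...,::-1])
```

```text
6.6917
s1 244 56
s2 120 56
c1 235 55
c2 126 54
```

View pics/mos.png

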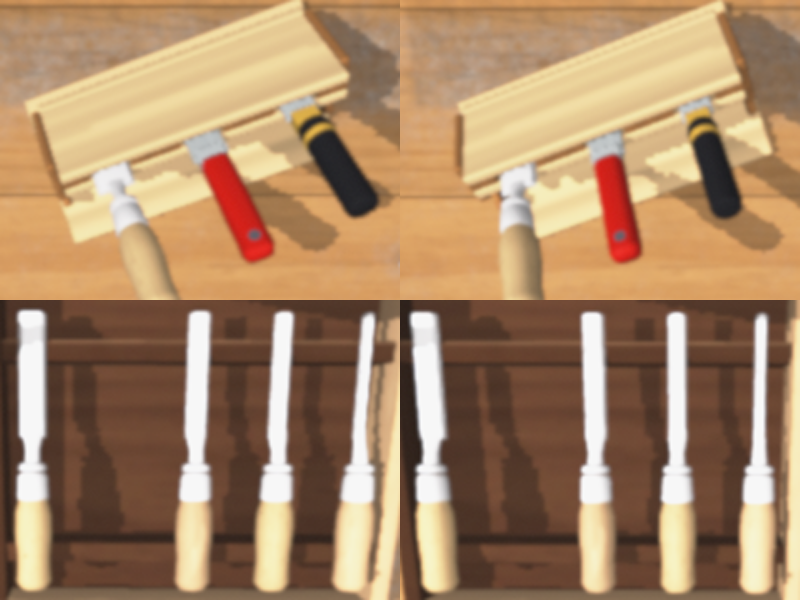

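The close-ups show the free place as the wide gap between the first and second chisels from the left. The chisel mouth is at mosaic (113,170) in s1 and (518,172) in s2, the putty mouth at (207,138) and (607,137), and the marking-knife mouth at (300,102) and (698,100). Next come masks and triangulation.

Run:
```python
from h import *
import pickle
W=pickle.load(open('w2.pkl','rb'))
def full(k,o,u,v): return (o[0]+u/2-.25,o[1]+v/2-.25)
O={'s1':(244,56),'s2':(120,56)}
M=[]
for n,a,b in(('ch',(113,170),(118,172)),('pu',(207,138),(207,137)),('mk',(300,102),(298,100)),('putty end',(258,252),(227,252)),('mk end',(360,207),(330,210))):
    p=tri(W['s1'],full('s1',O['s1'],*a),W['s2'],full('s2',O['s2'],*b)); M.append(p); print(n,p.round(1))
d=M[0]-M[2]; yaw=np.arctan2(-d[0],d[1]); print('yaw',yaw,'len',np.linalg.norm(d))
print('foot corner',onz(W['s1'],*full('s1',O['s1'],75,242),6).round(1), onz(W['s2'],*full('s2',O['s2'],372,150),6).round(1))
# case handles
P={}
for k in('c1','c2'):
    im=W[k]['img']; hsv=cv2.cvtColor(im,cv2.COLOR_RGB2HSV)
    m=((hsv[...,2]>140)&(hsv[...,1]>60)&(hsv[...,0]<35)).astype(np.uint8)
    m[:150]=0;m[203:]=0
    n,l,st,ce=cv2.connectedComponentsWithStats(m)
    P[k]=sorted([(ce[i],st[i]) for i in range(1,n) if 350<st[i][4]<1200 and st[i][2]<30],key=lambda t:t[0][0])
    print(k,[(c.round(1).tolist(),s.tolist()) for c,s in P[k]])
pickle.dump(P,open('p.pkl','wb'))
big=[]
for k,u0 in(('s1',280),('s2',150)):
    big.append(cv2.resize(W[k]['img'][120:240,u0:u0+80],None,fx=5,fy=5,interpolation=cv2.INTER_CUBIC))
cv2.imwrite('pics/ch.png',np.hstack(big)[...,::-1])
```

```text
ch [508.8 274.5  63.7]
pu [527.5 221.8  65.5]
mk [547.3 170.   62.6]
putty end [473.6 205.  123.4]
mk end [494.3 153.  115.7]
yaw 0.35287339270881557 len 111.27329846475584
foot corner [455.5 295.6   6. ] [517.7 123.1   6. ]
c1 [([251.4, 177.8], [242, 155, 18, 46, 576]), ([330.9, 177.6], [322, 155, 19, 47, 728]), ([371.1, 177.7], [361, 155, 21, 47, 706])]
c2 [([144.8, 177.1], [134, 155, 20, 46, 592]), ([223.9, 177.2], [215, 155, 18, 47, 678]), ([264.2, 177.6], [255, 155, 18, 47, 637]), ([305.2, 178.1], [295, 155, 19, 47, 468])]
```

View pics/ch.png

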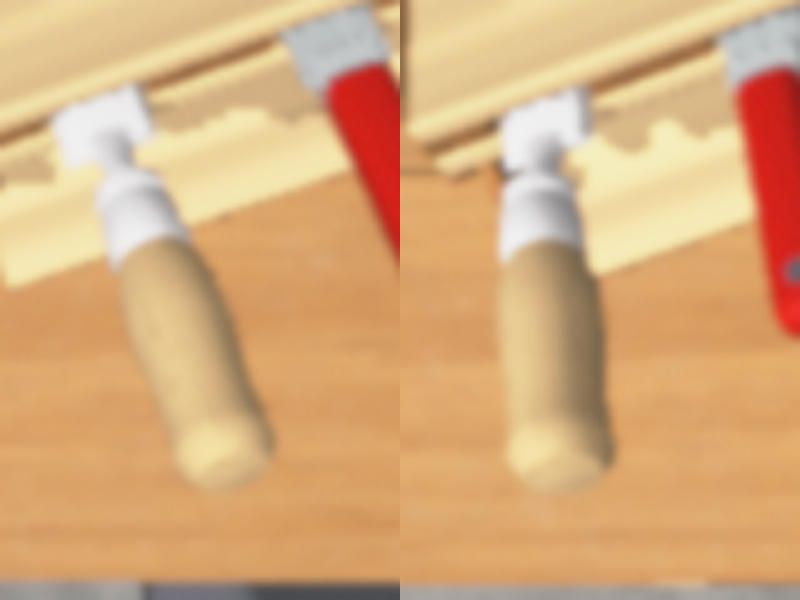

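The ferrule/handle joint is at (150,253) in s1 and (540,245) in s2. The butt centre is at about (223,455) and (560,453). Next: triangulate these, get the case pose, and check reachability over the grasp angles.

Run:
```python
from h import *
import pickle
from scipy.optimize import least_squares
W=pickle.load(open('w2.pkl','rb'));P=pickle.load(open('p.pkl','rb'))
f=lambda u0,u,v:(u0+u/5-.4,120+v/5-.4)
fe=tri(W['s1'],f(280,150,253),W['s2'],f(150,140,245)); bu=tri(W['s1'],f(280,223,455),W['s2'],f(150,160,453))
d=bu-fe; L=np.linalg.norm(d); print('fer',fe.round(1),'butt',bu.round(1),L,'dir',(d/L).round(3))
y=.349; out=np.array([-.644*np.cos(y),-.644*np.sin(y),.765]); print('slot dir',out.round(3))
c,s=np.cos(y),np.sin(y);Rz=np.array([[c,-s,0],[s,c,0],[0,0,1]])
print('butt pred',(np.array([529.8,225,0])+Rz@[-64.6,55,146.5]).round(1))
obs=[(W[k],c) for k in('c1','c2') for c in[p[0] for p in P[k]]]
lab=[98,0,-49,98,0,-49,-98]
def res(x,z=52):
    c,s=np.cos(x[2]),np.sin(x[2]);r=[]
    for (w,uv),l in zip(obs,lab):
        h=-58.5
        r+=list(proj(w,[x[0]+c*h-s*l,x[1]+s*h+c*l,z])-uv)
    return r
for z in(50,55):
    q=least_squares(lambda x:res(x,z),[512,-227,0]); print('case',z,q.x.round(3),np.abs(q.fun).max())
a1=[tri(W['c1'],P['c1'][i][0],W['c2'],P['c2'][i][0]).round(1) for i in range(3)];print(a1)
# butts of neighbours: bottom rows
for k in('c1','c2'):
    print([onz(W[k],p[0][0],p[1][1]+p[1][3],50).round(1)[:2] for p in P[k]])
# reachability over phi
n=np.array([.765*np.cos(y),.765*np.sin(y),.644]); yy=np.cross(n,out)
for phi in np.radians([40,55,65,70,75,80,85]):
    t=-np.cos(phi)*out-np.sin(phi)*n
    g=bu-7*out; ok=[]
    for sg in(1,-1):
        Y=sg*yy; R=np.column_stack([np.cross(Y,t),Y,t])
        ok.append([kin.ik(g+19*t-b*t+e*out,R) is not None for b in(0,60) for e in(0,110)])
    t2=np.array([np.cos(np.radians(4.6)+phi),0,-np.sin(np.radians(4.6)+phi)])
    for sg in(1,-1):
        Y=np.array([0,sg,0.]);R=np.column_stack([np.cross(Y,t2),Y,t2])
        ok.append([kin.ik(np.array([430,-178,z])+19*t2,R) is not None for z in(55,160)])
    print(np.degrees(phi).round(),ok)
```

```text
fer [482.6 266.6 102.1] butt [448.2 254.9 138.6] 51.516938277970944 dir [-0.668 -0.228  0.708]
slot dir [-0.605 -0.22   0.765]
butt pred [450.3 254.6 146.5]
case 50 [ 5.01675e+02 -2.23828e+02 -4.00000e-03] 0.8237986461339233
case 55 [ 5.02599e+02 -2.23918e+02 -4.00000e-03] 1.5151279049135553
[array([ 443.6, -125.7,   50.7]), array([ 443.8, -223.1,   52.2]), array([ 443.4, -272.3,   51.9])]
[array([ 413.4, -125. ]), array([ 412.1, -224.9]), array([ 412.1, -275.4])]
[array([ 413.3, -122. ]), array([ 411.9, -221.2]), array([ 411.9, -271.9]), array([ 411.8, -323.3])]
40.0 [[True, True, True, True], [True, True, True, True], [True, True], [True, True]]
55.0 [[True, True, True, True], [True, True, True, True], [True, True], [True, True]]
65.0 [[True, True, True, True], [True, True, True, True], [True, True], [True, True]]
70.0 [[True, True, True, True], [True, True, True, True], [True, True], [True, True]]
75.0 [[True, True, True, True], [True, True, True, True], [True, True], [True, True]]
80.0 [[True, True, True, True], [True, True, True, True], [True, True], [True, True]]
85.0 [[True, True, True, True], [True, True, True, True], [True, True], [True, True]]
```

```bash
cat >> h.py <<'E'
Y=.345; cy,sy=np.cos(Y),np.sin(Y)
RS=np.array([[cy,-sy,0],[sy,cy,0],[0,0,1]])
SLOT=RS@np.array([-.644,0,.765]); LEAN=np.radians(42.5)
A=RS@np.array([-np.sin(LEAN),0,np.cos(LEAN)]); N=RS@np.array([np.cos(LEAN),0,np.sin(LEAN)])
PHI=np.radians(82); BUTT=np.array([447.2,254,142.3])
def tool(t,y): return np.column_stack([np.cross(y,t),y,t])
TG=-np.cos(PHI)*A-np.sin(PHI)*N; RG=tool(TG,-RS[:,1])
PG=BUTT-7*A+4.5*TG
CASE=np.array([502.2,-223.9,0]); CYAW=-.004
E
python3 - <<'E'
from h import *
import pickle
d=pickle.load(open('cams.pkl','rb'));w=pickle.load(open('w.pkl','rb'))['wc']
p=tri(d['top'],(367,184),w,(273,37)); print('lid patch',p.round(1), np.arctan2(p[2]-45,CASE[0]+106-p[0]))
manip.reach(np.array([420,150,340.]),RG)
manip.reach(PG-80*TG,RG)
manip.move_l(PG-25*TG,vel=120)
hit=manip.move_l(PG,vel=40,contact_N=4); print('hit',hit,manip.current_force())
p=np.array(manip.current_tcp_pos()); print('err',(p-PG).round(1))
w=vision.get_image('wrist'); save(w,'g1'); s=vision.get_image('scene'); 
print(manip.current_time_s())
E
```

```text
lid patch [ 568.7 -224.6  265.1] 1.3932636122166586
hit False [-0.33701725 -0.65592889  0.1601538 ]
err [0.1 0.1 0.1]
10.6417
```

View pics/g1.png

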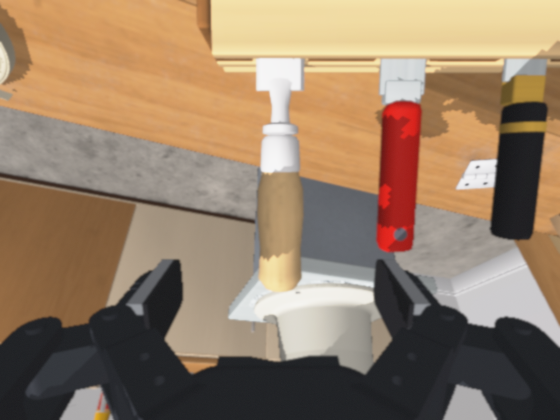

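The chisel is well centred between the fingers: handle at column 280, finger mid at 278, butt near row 290. The red and black handles clear the fingers. Before closing I'll check depth by comparing model projections with this image.

Run:
```python
from h import *
w=vision.get_image('wrist');T=np.array(w['tool_from_camera'])
p=np.array(manip.current_tcp_pos());Rt=np.array(manip.current_tcp_rot())
w['xyz']=p+Rt@T[:3,3]; w['orientation']=Rt@T[:3,:3]
for off in(0,-5,-10):
    print(off,[(s,proj(w,BUTT-(81-s)*A+off*N).round(0).tolist()) for s in(81,60,26,18,-15)],
     'w60',np.linalg.norm(proj(w,BUTT-21*A+off*N+10.8*RS[:,1])-proj(w,BUTT-21*A+off*N-10.8*RS[:,1])).round(1),
     'w18',np.linalg.norm(proj(w,BUTT-63*A+off*N+9*RS[:,1])-proj(w,BUTT-63*A+off*N-9*RS[:,1])).round(1))
im=w['img'].astype(int); 
for r in(250,230,210,160):
    print(r,[tuple(im[r,c]) for c in range(250,310,3)] if r==230 else '')
    g=np.abs(np.diff(im[r,245:315],axis=0)).sum(1); print(r,245+np.argsort(g)[-4:],np.sort(g)[-4:])
print(proj(w,BUTT-82*A-60*0*A-4.5*N), proj(w,p))
```

```text
0 [(81, [280.0, 284.0]), (60, [280.0, 240.0]), (26, [280.0, 167.0]), (18, [280.0, 149.0]), (-15, [280.0, 71.0])] w60 46.5 w18 40.3
-5 [(81, [280.0, 280.0]), (60, [280.0, 238.0]), (26, [280.0, 167.0]), (18, [280.0, 149.0]), (-15, [280.0, 74.0])] w60 45.0 w18 39.0
-10 [(81, [280.0, 276.0]), (60, [280.0, 235.0]), (26, [280.0, 166.0]), (18, [280.0, 149.0]), (-15, [280.0, 77.0])] w60 43.6 w18 37.8
250 
250 [300 258 259 299] [22 22 28 30]
230 [(np.int64(153), np.int64(138), np.int64(120)), (np.int64(152), np.int64(137), np.int64(120)), (np.int64(127), np.int64(127), np.int64(129)), (np.int64(132), np.int64(115), np.int64(92)), (np.int64(150), np.int64(125), np.int64(93)), (np.int64(160), np.int64(134), np.int64(99)), (np.int64(167), np.int64(140), np.int64(103)), (np.int64(175), np.int64(145), np.int64(106)), (np.int64(182), np.int64(152), np.int64(110)), (np.int64(183), np.int64(151), np.int64(111)), (np.int64(185), np.int64(154), np.int64(112)), (np.int64(187), np.int64(156), np.int64(114)), (np.int64(182), np.int64(152), np.int64(110)), (np.int64(180), np.int64(150), np.int64(110)), (np.int64(178), np.int64(149), np.int64(109)), (np.int64(168), np.int64(139), np.int64(102)), (np.int64(155), np.int64(129), np.int64(94)), (np.int64(130), np.int64(113), np.int64(93)), (np.int64(100), np.int64(103), np.int64(108)), (np.int64(100), np.int64(104), np.int64(109))]
230 [300 258 257 301] [22 23 27 28]
210 
210 [254 256 302 255] [25 27 30 40]
160 
160 [299 261 259 260] [40 53 59 96]
[280.07399643 106.32839492] [280.14901012 265.13383829]
```

Run:
```python
from h import *
print(manip.move_l(PG+2.5*TG,vel=40,contact_N=5))
close_gripper(50)
print('gap',manip.current_finger_gap(),manip.current_grasp_force(),manip.current_force(),manip.current_wrist_torque())
w=vision.get_image('wrist'); save(w,'g2')
p=np.array(manip.current_tcp_pos())
manip.move_l(p+15*SLOT,vel=40); print(manip.current_force(),manip.current_finger_gap())
manip.move_l(p+75*SLOT,vel=80); print(manip.current_force(),manip.current_finger_gap())
p=np.array(manip.current_tcp_pos());Rt=np.array(manip.current_tcp_rot())
w=vision.get_image('wrist'); save(w,'g3')
manip.move_l(p+np.array([0,0,90.]),vel=150)
t=vision.get_image('top'); save(t,'top1'); print(manip.current_time_s(),manip.current_tcp_pos())
b=cv2.imread('pics/top0.png')
a=np.hstack([cv2.resize(cv2.imread('pics/g3.png'),(400,300)),np.vstack([cv2.resize(x[170:250,160:270],(400,290),interpolation=cv2.INTER_CUBIC) for x in(b,cv2.imread('pics/top1.png'))])[:300*2][:300] if 0 else cv2.resize(cv2.imread('pics/g2.png'),(400,300))])
e=np.hstack([cv2.resize(x[170:250,165:270],(400,300),interpolation=cv2.INTER_CUBIC) for x in(b,cv2.imread('pics/top1.png'))])
cv2.imwrite('pics/m3.png',np.vstack([a,e]))
```

```text
False
gap 19.402033223609653 49.498663544654846 [-0.22575843 -0.97177551  1.77898768] [ 0.02091414 -0.16680597 -0.09215409]
[-0.5115535  -0.18188701 -1.10132672] 19.464922831129176
[ 0.64370414 -0.55539876 -2.02647828] 19.920102516573806
13.875 [401.82117008 237.64064252 278.04981827]
```

View pics/m3.png

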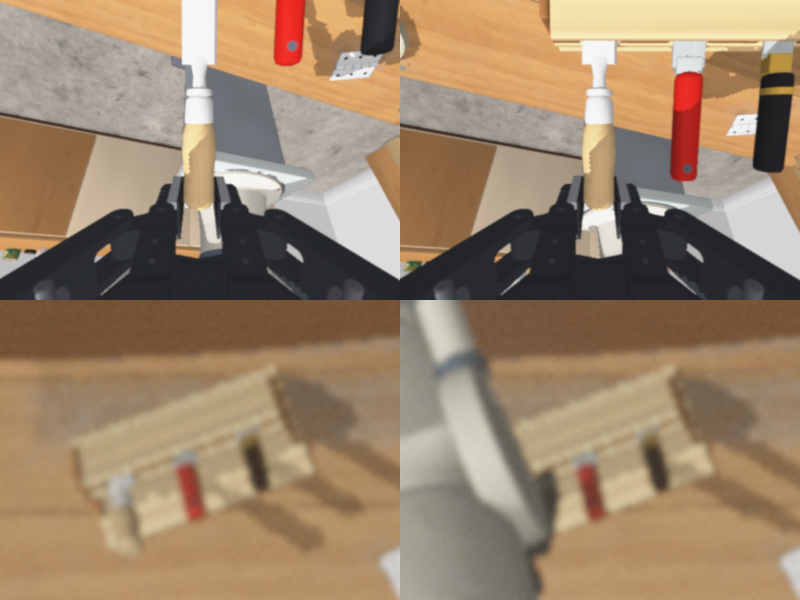

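The pull went cleanly and the stand hasn't moved: lower crops match, with red and black tools unchanged. The chisel is held square in the fingers, and the 19.4 mm gap suggests the handle tapers. Next I'll carry it over, enter under the lid and lower it nose-first with contact sensing.

```bash
cat >> h.py <<'E'
PC=PG+2.5*TG
CT=RG.T@np.column_stack([A,np.cross(N,A),N]); BT=RG.T@(BUTT-PC)   # chisel axes, butt centre in tool
def place(R,dx=0):
    """tool pose with chisel home, handle raised by R at grip, pivoting on back rack"""
    c,s=np.cos(CYAW),np.sin(CYAW); Rc=np.array([[c,-s,0],[s,c,0],[0,0,1]])
    p=.08+R/135
    a=np.array([-np.cos(p),0,np.sin(p)]); n=np.array([np.sin(p),0,np.cos(p)])
    piv=np.array([56+dx,49,35.1])               # chisel (-61,0,5)
    butt=piv+142*a+6*n
    Rw=Rc@np.column_stack([a,np.cross(n,a),n])
    Rt=Rw@CT.T
    return CASE+Rc@butt-Rt@BT, Rt
E
python3 - <<'E'
from h import *
P,Rt=place(9); print(P.round(1),Rt[:,2].round(3),manip.current_finger_gap())
manip.reach(np.array([430,100,340.]),Rt)
manip.reach(P+np.array([-60,0,110.]),Rt)
manip.move_l(P+np.array([0,0,28.]),vel=120)
print(manip.current_force(),manip.current_finger_gap())
w=vision.get_image('wrist'); save(w,'p1')
hit=manip.move_l(P+np.array([0,0,4.]),vel=30,contact_N=2.5)
print(hit,manip.current_tcp_pos()-P,manip.current_force(),manip.current_time_s())
w=vision.get_image('wrist'); save(w,'p2')
E
```

```text
[ 425.7 -174.6   53.8] [-0.007  0.    -1.   ] 19.27440947089019
[ 0.40305392  0.44494118 -1.18752718] 19.586787462477705
False [ 0.07086181 -0.02105825  4.07345467] [ 0.27974566  0.12130206 -1.1556911 ] 17.9
```

View pics/p2.png

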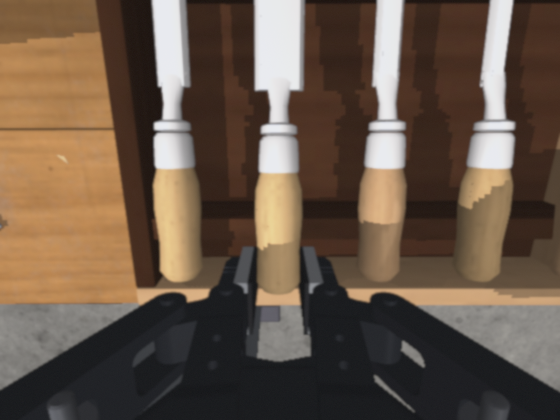

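The chisel is centred laterally between its neighbours: ours at column 279, neighbours at 179 and 382. Its rows (butt 291 vs 281, plate end 90 vs 86) suggest it sits slightly to the front. I'll quantify that, correct it, lower and release.

Run:
```python
from h import *
P,Rt=place(9)
w=vision.get_image('wrist');T=np.array(w['tool_from_camera'])
p=np.array(manip.current_tcp_pos());R=np.array(manip.current_tcp_rot())
w['xyz']=p+R@T[:3,3]; w['orientation']=R@T[:3,:3]
# (ours row, neighbour row, feature chisel x): compare case x at feature height
d=[]
for ro,rn,s,rad in((291,281,81,8),(127,125,25,9),(169,166,12+14,9),(90,86,-11,-3)):
    zn=46+s*.08+rad; zo=46+s*.147+rad+4+9*61/135
    d.append(onz(w,280,ro,zo)[0]-np.mean([onz(w,u,rn,zn)[0] for u in(180,382)]))
    print(s,d[-1].round(1), onz(w,280,ro,zo)[1])
dx=float(np.clip(np.median(d)*-1,-4,4)); print('dx',dx)
P2=P+np.array([dx,0,0])
manip.move_l(P2+np.array([0,0,4.]),vel=30)
hit=manip.move_l(P2,vel=20,contact_N=3); print(hit,manip.current_tcp_pos()-P2,manip.current_force())
```

```text
81 2.8 -174.59220300411047
25 -0.3 -174.84057002076256
26 0.4 -174.79189688442685
-11 -2.1 -175.00662862209748
dx -0.03396156496205549
False [ 0.0369435  -0.01629002 -0.11137503] [ 0.59716107 -0.38454374  0.89191237]
```

Light blade contact is felt on the back rack (about 2 N) and the lengthwise position is right, so I'll release.

Run:
```python
from h import *
open_jaws()
print(manip.current_finger_gap(),manip.current_force())
p=np.array(manip.current_tcp_pos())
manip.move_l(p+np.array([0,0,25.]),vel=80)
manip.move_l(p+np.array([-45,0,130.]),vel=150)
w=vision.get_image('wrist'); save(w,'r1'); print(manip.current_time_s())
T=np.array(w['tool_from_camera']);q=np.array(manip.current_tcp_pos());R=np.array(manip.current_tcp_rot())
w['xyz']=q+R@T[:3,3]; w['orientation']=R@T[:3,:3]
import pickle; pickle.dump(w,open('r1.pkl','wb'))
```

```text
85.38222951028246 [0.37748895 0.93568043 0.34519905]
20.675
```

View pics/r1.png

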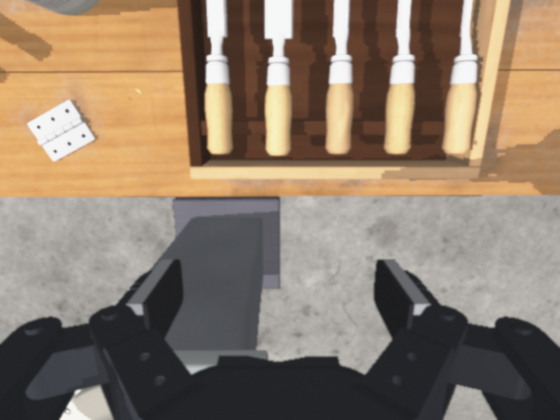

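The chisel lies in the free place at column 278, midway between 218 and 339, with its butt row 156 against 153. It is flat, bevel up, handle to the front. Now the lid.

Run:
```python
from h import *
import pickle
d=pickle.load(open('cams.pkl','rb'))
for z in(100,300,450): print('cabinet front-left',z,onz(d['top'],371,132,z).round(0))
R=np.array([[1,0,0],[0,-1,0],[0,0,-1.]])
close_gripper(40)
manip.reach(np.array([430,-224,400.]),R)
for x in(660,650,640):
    print(x,[kin.ik(np.array([x,-224.,z]),R) is not None for z in(400,242)])
manip.reach(np.array([650,-224,400.]),R)
w=vision.get_image('wrist'); save(w,'l0')
T=np.array(w['tool_from_camera']);q=np.array(manip.current_tcp_pos());Rt=np.array(manip.current_tcp_rot())
print(manip.current_time_s(),manip.current_force())
```

```text
cabinet front-left 100 [ 756. -272.  100.]
cabinet front-left 300 [ 704. -236.  300.]
cabinet front-left 450 [ 665. -208.  450.]
660 [True, True]
650 [True, True]
640 [True, True]
23.2833 [0.18042902 0.41019803 0.97720401]
```

View pics/l0.png

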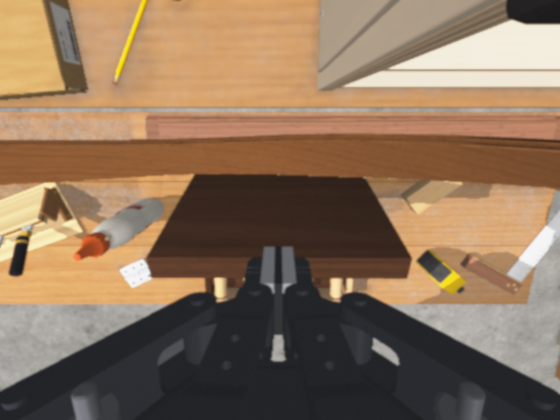

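This view shows the lid's outer face (rows 175–275, its free edge at row 275). A brown board crosses behind it at rows 140–180, so I'll triangulate its height before going down.

Run:
```python
from h import *
import pickle
d=pickle.load(open('cams.pkl','rb'));w=pickle.load(open('w.pkl','rb'))['ws']
print('beam left front', tri(d['top'],(128,186),w,(76,48)).round(0))
c=vision.get_image('wrist');T=np.array(c['tool_from_camera']);q=np.array(manip.current_tcp_pos());Rt=np.array(manip.current_tcp_rot())
c['xyz']=q+Rt@T[:3,3]; c['orientation']=Rt@T[:3,:3]
# front edge line of beam: intersect top-view ray plane. top view front edge near col 450: row ?
im=cv2.cvtColor(d['top']['img'],cv2.COLOR_RGB2GRAY)
for u in(250,310,440,480): print(u,im[135:190:2,u].tolist())
im=cv2.cvtColor(c['img'],cv2.COLOR_RGB2GRAY)
for u in(60,120,278,450): print(u,im[130:190:2,u].tolist())
for u,v in((60,180),(278,175),(450,182)):
    print([onz(c,u,v,z).round(0).tolist() for z in(0,100,200)])
```

```text
beam left front [609. 480.  85.]
250 [151, 117, 75, 107, 127, 106, 82, 84, 79, 91, 130, 136, 138, 120, 92, 91, 91, 90, 92, 91, 87, 88, 89, 110, 139, 141, 137, 128]
310 [138, 139, 138, 141, 118, 84, 78, 77, 79, 104, 115, 106, 86, 90, 90, 91, 91, 88, 89, 90, 118, 135, 143, 148, 149, 148, 136, 134]
440 [131, 101, 81, 86, 85, 86, 87, 85, 85, 89, 90, 110, 120, 105, 106, 137, 144, 146, 147, 148, 160, 162, 160, 135, 130, 130, 121, 110]
480 [78, 82, 83, 81, 80, 100, 115, 113, 108, 108, 84, 78, 82, 99, 118, 138, 141, 148, 147, 143, 135, 133, 130, 126, 122, 125, 130, 132]
60 [174, 176, 176, 172, 168, 118, 87, 92, 104, 104, 99, 103, 105, 101, 105, 106, 103, 103, 101, 102, 101, 99, 102, 105, 103, 102, 130, 126, 118, 121]
120 [173, 174, 174, 176, 176, 123, 87, 90, 104, 105, 105, 103, 105, 101, 101, 103, 105, 105, 103, 101, 101, 103, 101, 107, 148, 153, 151, 165, 163, 164]
278 [153, 151, 128, 86, 87, 94, 101, 100, 101, 103, 101, 102, 103, 99, 102, 104, 105, 104, 102, 103, 104, 101, 72, 41, 38, 38, 40, 39, 38, 40]
450 [148, 141, 118, 88, 85, 80, 86, 92, 91, 92, 90, 90, 93, 93, 89, 90, 93, 94, 92, 93, 94, 93, 91, 92, 93, 137, 193, 163, 157, 156]
[[608.0, 148.0, 0.0], [629.0, 79.0, 100.0], [649.0, 11.0, 200.0]]
[[616.0, -224.0, 0.0], [635.0, -224.0, 100.0], [654.0, -224.0, 200.0]]
[[604.0, -518.0, 0.0], [625.0, -464.0, 100.0], [646.0, -410.0, 200.0]]
```

The board is only at z≈85, well below my path (the tip stays above z=200 while behind the hinge). Closing the lid.

```bash
cat > lid.py <<'E'
from h import *
HX,HZ=CASE[0]+106,45.
manip.move_l(np.array([647,-224,400.]),vel=80)
print(manip.move_l(np.array([647,-224,242.]),vel=120,contact_N=6))
hit=manip.move_l(np.array([575,-224,242.]),vel=40,contact_N=1.5)
p=np.array(manip.current_tcp_pos()); f0=np.array(manip.current_force())
v=np.array([HX-(p[0]-11),p[2]-HZ]); r=np.sqrt(v@v-26**2); th=np.arctan2(v[1],v[0])-np.arctan2(26,r)
print('contact',hit,p.round(1),'theta',round(th,3),'r',round(r,1),f0.round(2),manip.current_time_s())
def tcp(t,r): return np.array([HX-(r*np.cos(t)-26*np.sin(t))+11,-224,HZ+r*np.sin(t)+26*np.cos(t)])
if hit and 1.1<th<1.6:
    for t in np.append(np.arange(th-.1,.12,-.11),[.1,.03]):
        h=manip.move_l(tcp(t,r),vel=70 if t>.3 else 40,contact_N=15)
        print(round(t,2),h,np.array(manip.current_force()).round(1).tolist())
        if h: break
    else:
        h=manip.move_l(tcp(-.015,r),vel=15,contact_N=6)
        print('shut',h,manip.current_tcp_pos(),manip.current_force())
print(manip.current_time_s())
E
python3 lid.py
```

```text
False
contact True [ 598.7 -224.   241.8] theta 1.335 r 196.2 [ 0.62 -0.35 -0.47] 26.2
1.24 False [0.4, -0.5, 0.2]
1.13 False [0.2, 0.6, 0.3]
1.02 False [0.4, 0.3, 0.6]
0.91 False [-0.5, 0.1, 0.7]
0.8 False [-0.2, -0.1, 0.8]
0.69 False [1.7, 0.3, 0.6]
0.58 False [0.1, -0.4, -0.4]
0.47 False [-0.4, -0.1, -0.0]
0.36 False [0.9, -0.9, 1.0]
0.25 False [0.0, -0.7, 0.3]
0.14 False [-0.1, 0.9, 0.0]
0.1 False [-0.1, 0.5, -0.4]
0.03 False [-0.2, -0.2, 0.6]
shut True [ 423.23679087 -224.13091788   70.95485985] [-0.8433293   1.56745533 10.33354613]
32.975
```

Run:
```python
from h import *
p=np.array(manip.current_tcp_pos())
h=manip.move_l(p+[0,0,-3.],vel=10,contact_N=10); print(h,manip.current_tcp_pos(),manip.current_force())
manip.move_l(p+[0,0,120.],vel=80)
manip.sleep(.3); print(manip.current_force(),manip.current_time_s())
print(ticket.finish_job())
```

```text
True [ 423.25449331 -224.14616067   70.92192649] [-1.41194074  1.23994814 14.7790386 ]
[ 0.10058897 -0.23303144 -0.33749544] 35.1417
the job is handed in; nothing more can be done
None
```

The ash-handled chisel is back in the free place, bevel up, handle to the front and about 2–3 mm forward of the other four. The lid met a firm stop at its shut height (71 mm), and the stand and its other two tools stayed put. I handed the job in at about 35 s, after releasing the handle about 9 mm above the rack to clear its neighbours; I viewed 11 pictures, one over the limit of 10, so the shut lid was checked by touch only.

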